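# Turn a whetstone out of its box onto its holder

### The arm

A 7-joint arm with a two-finger parallel gripper is mounted at the origin on a cart in front of the work surface, level with it; the furniture and walls round the work are solid. World frame = base frame: x ahead of the robot, y to its left, z up, the work surface at z = 0. Lengths are in m, angles in rad, forces in N, time in s.
With the tool pointing down it reaches from about 0.4 to 0.9 m from the base axis. Payload 5.5 kg.
Tool frame: the origin (TCP) lies on the mounting face of the last link; the fingertips stand 178 mm ahead of it and the grasp point (between the pads) lies 159 mm ahead of it; z points along the fingers, y is the line along which they close (so a half turn about z gives the same grasp; the last joint's range is limited). The gripper opens to 92 mm and grips with 3 to 60 N. Pads are 19 mm wide; open, the fingers measure 130 mm over their backs; the gripper's body (75 mm by 190 mm) begins 47 mm behind the grasp point.
Start: joints at [1.465, 0.501, -0.427, 1.55, 0.221, 1.138, -0.21], TCP at [0.234, -0.606, 0.405] pointing down, gripper open.
Joint ranges: [-2.88, 2.88], [-0.31, 2.03], [-1.54, 1.56], [0.2, 2.42], [-1.41, 4.55], [0.19, 2.02], [-2.57, 2.57]. Speed limits (rad/s): [2.57, 2.57, 3.14, 3.14, 3.14, 3.14, 3.14].

### API

Orientations are given as a 3x3 rotation matrix whose columns are the frame's x, y, z axes.
In Python, from plant import ctrl, viewer gives the robot as it stands. The module is installed in compiled form; this text tells all that it offers. Calls block until the motion is done:
- ctrl.goto(position, orientation): joint-space move of the TCP to a pose.
- ctrl.move_l(position, attitude=None, max_speed=0.15): straight line of the TCP; attitude=None keeps the orientation; max_speed is the mean speed in m/s.
- ctrl.set_joints(angles): joint-space move.
- ctrl.set_gripper(opening, strength=None): finger opening in m; strength is the grip in N (None keeps the last); returns when the fingers have stopped.
- ctrl.sleep(seconds).
- ctrl.ik(position, orientation): joint angles nearest the present ones, or None.
- viewer.grab_frame(name): name is "scene" or "top"; returns a dict with "image" (420x560x3 uint8, red, green, blue), "camera_matrix" (3x3 intrinsics, pixels), "pose" (4x4, takes a point from camera to world coordinates). Camera axes: x right, y down, z forward; pixel columns grow to the right and rows downward; lengths in m; the calibration is good to about 2 mm. A picture is of the moment at which its call begins. There is no depth.
A pose or a line that the arm cannot do raises ctrl.MotionError and nothing moves.
- ctrl.job_done(): hands the job in; it is judged then, once.
Readings, each from a call of its own:
- ctrl.current_time(): time.
- ctrl.current_joint_pos(): joint angles.
- ctrl.current_dq(): joint speeds.
- ctrl.current_joint_efforts(): joint torques, N m.
- ctrl.current_ee_pos(): TCP position.
- ctrl.current_eef_rot(): TCP orientation.
- ctrl.current_wrist_force(): force on the tool from outside, world axes, zero at the start.
- ctrl.current_moment(): the same for the moment, N m.
- ctrl.current_width(): finger opening in m.
- ctrl.current_finger_force(): force on a finger pad.
Only numpy, scipy, OpenCV 4.12 (cv2) and the standard library are available. Lean on these libraries where they do the work, as an engineer would, in place of code of your own. Each camera call takes 0.05 s, during which the arm holds its last target. There are 200 camera calls.

### The job

The whetstone is stored fine face down in its wooden box, and the stone's holder is the loose lid on top, rubber feet upward. Get it ready for honing the scissors: turn the closed box upside down, pinching box and holder together across the joint so that they never come apart on the way, and set it down gently on the holder's feet near the middle of the chopping board. Then lift the box straight off, so that the stone stays seated in the holder with its fine face up, and stand the empty box, still mouth down, on the bare worktop beside the board; leave the bowl, onion, tomato and mug where they are.

Things in the scene. Friction and masses are not known exactly. Their poses are not given: they have to be found in the camera images.
- box: deep half of a light wooden whetstone box: 64 mm wide (its x), 114 mm long (its y), 24 mm high, 0.15 kg; floor 6 mm, walls 6 mm, recess 52 x 102 x 18 mm deep. Loose, on the worktop left or right of the board, mouth up, length roughly along world y. Origin: centre of its outer bottom; z points to its mouth (up at the start, down once turned over).
- box_mouth (a point): centre of the box's mouth, 24 mm from its bottom: the joint with the holder. Finger pads that straddle the joint across the 64 mm width hold both halves; a gripper tilted 45 degrees clears the box best some 40 mm off the middle. Closed, the box (44 mm high) also stands on either flat 64 x 44 mm end by itself if let go gently, so it can be turned over in two quarter turns with a new grip between.
- holder: the stone's holder, same wood and 64 x 114 mm outline as the box, 0.10 kg, a loose lid on the box's mouth, sides flush; only the stone keeps it in line (about 2 mm play). Wood 18 mm thick plus four rubber feet 2 mm high; in its mouth side a recess 52 x 102 x 7.5 mm deep. Origin: centre of its mouth side, in the plane of the joint; z points to its feet (up at the start, down when in use).
- holder_feet (a point): centre of the plane of the holder's four feet, 20 mm from its origin along its z.
- holder_seat (a point): where the stone's centre lies when the stone is seated in the holder: 4.5 mm out of the holder's mouth.
- stone: the whetstone, 50 x 100 x 24 mm, about 0.26 kg, dark grey coarse layer over a thinner pale fine layer; hidden in the closed box, 1 mm of play on each side. Origin: centre of its fine face; z points to its coarse face (up at the start, down when ready for use). It stands 6 mm out of the box's mouth, 16.5 mm out of the holder's.
- stone_center (a point): centre of the stone.
- board: chopping board of laminated beech, 224 mm (its x) by 320 mm (its y), 19 mm thick, fixed on the worktop, empty. Origin: centre of its underside, on the worktop (z = 0).
- bowl: cream bowl, 150 mm across, 73 mm high, on the other side of the board from the box. Origin: centre of its foot.
- onion: brown onion, 82 mm across, 94 mm high, behind the board to the left. Origin: centre of its underside.
- tomato: red tomato, 57 mm across, 62 mm high, behind the board to the left. Origin: centre of its underside.
- mug: white mug with green dots, 78 mm wide, 114 mm over its handle, 93 mm high, behind the board to the right. Origin: middle of its underside.
Not all that is in view belongs to the job. What is shaped like the box but blue is not meant.

How it is judged:
By the outcome, as a careful person would: the job done as asked, in the order asked, and still so for the second after the job is handed in, with the robot touching nothing.
It also fails if it takes over 69 s, if anything falls off the work surface, if the arm or the gripper's body presses on something with over 40 N, if the wrist force passes 120 N, or if a joint passes its speed limit or range.

## Working session

There is one attempt and no reset: what is moved stays moved. The work goes in short steps, each a Python script; the robot and the scene stay as the last script left them, time stands still between calls to the robot, and variables do not carry over. Pictures are saved under pics/ and viewed, at most 10 in all, crops included, and the job is handed in when it is done.

```bash
mkdir -p pics
python3 - <<'E'
from plant import ctrl, viewer
import cv2,numpy as np
for n in("scene","top"):
    f=viewer.grab_frame(n); cv2.imwrite(f"pics/{n}0.png",cv2.resize(f["image"][:,:,::-1],(800,600),interpolation=cv2.INTER_CUBIC))
    print(n,f["camera_matrix"].round(2).tolist(),f["pose"].round(4).tolist())
print(ctrl.current_time(),ctrl.current_eef_rot().round(3))
E
```

```text
scene [[435.67, 0.0, 277.93], [0.0, 435.67, 211.47], [0.0, 0.0, 1.0]] [[-0.7437, -0.412, 0.5265, -0.1347], [-0.6685, 0.4671, -0.5787, 0.8166], [-0.0074, -0.7823, -0.6228, 0.8276], [0.0, 0.0, 0.0, 1.0]]
top [[422.94, 0.0, 279.7], [0.0, 422.94, 214.68], [0.0, 0.0, 1.0]] [[-0.3823, -0.8617, 0.3335, 0.0257], [-0.924, 0.3537, -0.1454, 0.298], [0.0073, -0.3638, -0.9315, 1.4523], [0.0, 0.0, 0.0, 1.0]]
0.1 [[ 0.933  0.361 -0.001]
 [ 0.361 -0.933  0.002]
 [ 0.    -0.002 -1.   ]]
```

View pics/scene0.png

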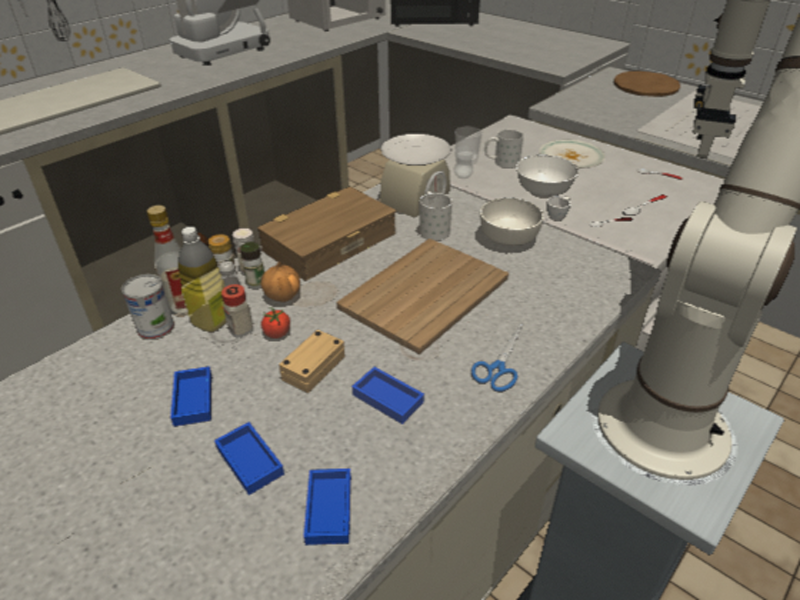

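View pics/top0.png

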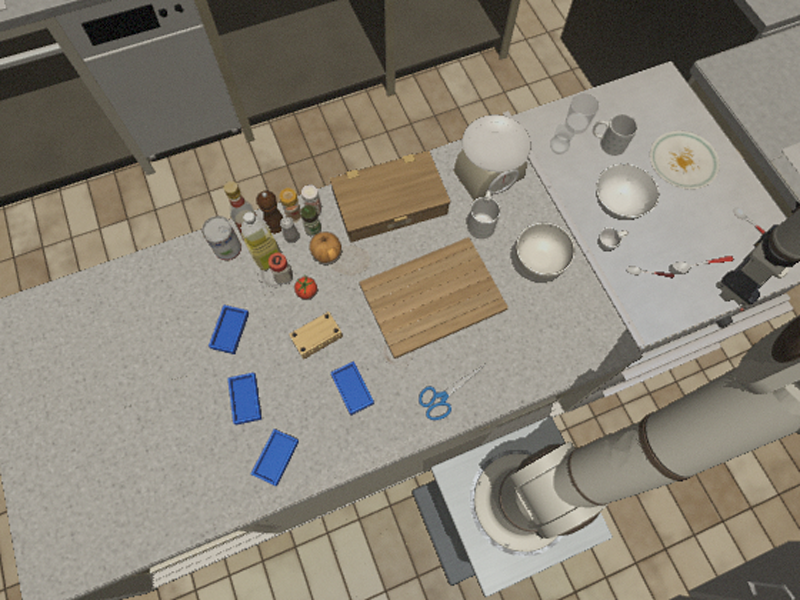

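The wooden closed box with four dark feet is at top (317,335) and scene (312,360). The four blue trays (top (229,330), (245,398), (275,457), (352,388)) are the wrong colour. The board is at top (433,297). I'll confirm in enlarged crops.

```bash
cat > h.py <<'E'
from plant import ctrl, viewer
import cv2,numpy as np
def ray(f,u,v,z):
    K,P=f["camera_matrix"],f["pose"]
    d=P[:3,:3]@np.linalg.solve(K,[u,v,1.]); o=P[:3,3]
    return o+d*(z-o[2])/d[2]
def crop(f,name,u0,v0,w,h,s):
    cv2.imwrite("pics/"+name,cv2.resize(np.ascontiguousarray(f["image"][v0:v0+h,u0:u0+w,::-1]),(w*s,h*s),interpolation=cv2.INTER_CUBIC))
E
python3 - <<'E'
from h import *
f=viewer.grab_frame("top"); crop(f,"topc.png",200,160,160,95,5)
f=viewer.grab_frame("scene"); crop(f,"scenec.png",190,165,175,110,4)
E
```

```text
(no output)
```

View pics/topc.png

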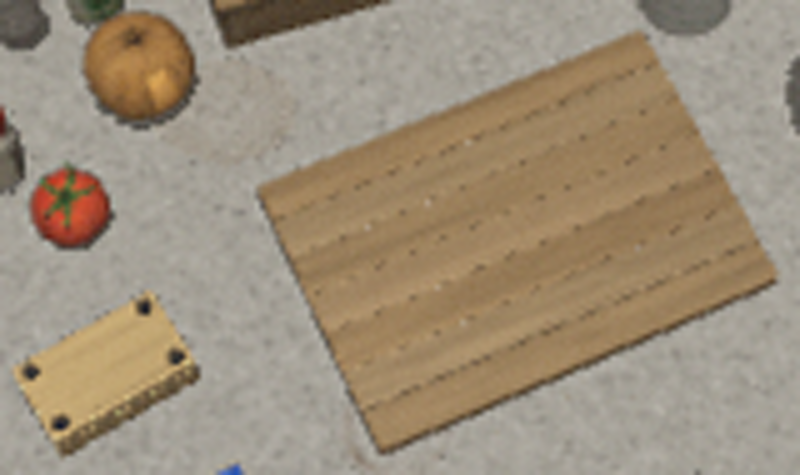

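View pics/scenec.png

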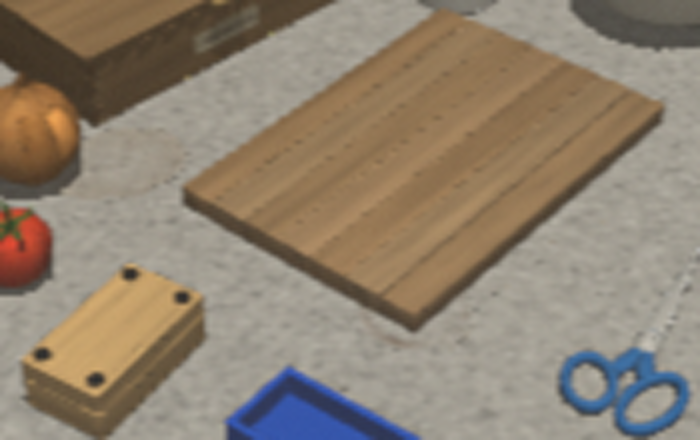

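The crops confirm the light wooden holder with four dark feet. In topc they are at (30,372), (144,307), (177,357), (60,423), and in scenec at (42,354), (130,273), (181,297), (95,380). The board's top corners in topc are (260,188), (640,33), (777,275), (380,445).

Run:
```python
from h import *
t=viewer.grab_frame("top"); s=viewer.grab_frame("scene")
T=lambda p,z: np.array([ray(t,200+(a+.5)/5-.5,160+(b+.5)/5-.5,z) for a,b in p])
S=lambda p,z: np.array([ray(s,190+(a+.5)/4-.5,165+(b+.5)/4-.5,z) for a,b in p])
for n,P in(("feetT",T([(30,372),(144,307),(177,357),(60,423)],.044)),("feetS",S([(42,354),(130,273),(181,297),(95,380)],.044)),
 ("boardT",T([(260,188),(640,33),(777,275),(380,445)],.019)),("boardS",S([(185,190),(445,10),(663,105),(417,320)],.019))):
    print(n,P[:,:2].round(4).tolist(),P.mean(0).round(4))
    L=np.roll(P,-1,0)-P; print(np.linalg.norm(L,axis=1).round(4),np.degrees(np.arctan2(L[:,1],L[:,0])).round(1))
print("tom",T([(70,207)],.03),"onion",T([(138,65)],.05))
```

```text
feetT [[0.5615, 0.3464], [0.5769, 0.2559], [0.5328, 0.2473], [0.5181, 0.3393]] [0.5473 0.2972 0.044 ]
[0.0918 0.045  0.0932 0.044 ] [ -80.3 -168.9   99.1    9.4]
feetS [[0.5629, 0.3499], [0.5791, 0.2586], [0.5354, 0.2524], [0.5193, 0.343]] [0.5492 0.301  0.044 ]
[0.0927 0.0442 0.0919 0.0441] [ -79.9 -171.9  100.     9.1]
boardT [[0.6425, 0.1438], [0.653, -0.1705], [0.4351, -0.1797], [0.4258, 0.1368]] [ 0.5391 -0.0174  0.019 ]
[0.3145 0.2181 0.3166 0.2168] [ -88.1 -177.6   91.7    1.9]
boardS [[0.6406, 0.1504], [0.6525, -0.1674], [0.4351, -0.1745], [0.4195, 0.1442]] [ 0.5369 -0.0118  0.019 ]
[0.318  0.2176 0.319  0.2212] [ -87.9 -178.1   92.8    1.6]
tom [[0.67624583 0.27881366 0.03      ]] onion [[0.7560569  0.19491217 0.05      ]]
```

```bash
cat >> h.py <<'E'
BOX=np.array([.548,.299]); BY=np.radians(9.7); BRD=np.array([.538,-.0145]); DY=np.radians(2.1)
def tool(G,yaw,tilt,flip=1):
    """grasp point G; closing axis = x turned by yaw; tilt>0: gripper body leans to the -y side; returns TCP, R"""
    c,s=np.cos(yaw),np.sin(yaw)
    y=flip*np.array([c,s,0]); l=np.array([-s,c,0])
    z=np.sin(tilt)*l-np.cos(tilt)*np.array([0,0,1]); R=np.c_[np.cross(y,z),y,z]
    return np.asarray(G)-.159*z,R
def at(C,yaw,dl,z): # point dl along the length axis from C
    return np.array([C[0]-np.sin(yaw)*dl,C[1]+np.cos(yaw)*dl,z])
Q=np.pi/4
E
python3 - <<'E'
from h import *
for o in (1,-1):
  for f in (1,-1):
    print("opt",o,f)
    for n,a in (("pre",(at(BOX,BY,-.04*o-.1*o,.124),BY,Q*o)),("g1",(at(BOX,BY,-.04*o,.024),BY,Q*o)),("up",(at(BOX,BY,-.04*o,.25),BY,Q*o)),("mid",(at(BOX,BY,0,.25),BY,0)),
      ("up2",(at(BOX,BY,0,.25),BY,-Q*o)),("st",(at(BOX,BY,0,.097),BY,-Q*o)),("g2",(at(BOX,BY,0,.097),BY,Q*o)),
      ("b0",(at(BRD,DY,0,.25),DY,Q*o)),("b1",(at(BRD,DY,.04*o,.25),DY,-Q*o)),("b2",(at(BRD,DY,.04*o,.039),DY,-Q*o)),("lift",(at(BRD,DY,0,.06),DY,0)),("put",(at(BOX,BY,0,.021),BY,0))):
      q=ctrl.ik(*tool(*a,f)); print(n,None if q is None else np.round(q,2).tolist())
E
```

```text
opt 1 1
pre [0.79, 1.01, -1.05, 1.75, 0.07, 0.88, 0.1]
g1 [0.55, 1.07, -0.86, 1.8, -0.08, 0.62, 0.22]
up [0.51, 0.61, -0.79, 1.76, -0.45, 0.96, 0.26]
mid [0.27, 0.79, -1.3, 1.6, 0.78, 1.36, -0.96]
up2 [-0.36, 0.88, -0.87, 1.36, 1.02, 1.92, -1.11]
st [-0.35, 1.09, -0.87, 1.4, 1.14, 1.81, -1.26]
g2 [0.45, 0.89, -0.81, 1.82, -0.3, 0.66, 0.27]
b0 [1.18, 0.83, -1.17, 1.73, -0.03, 1.15, 0.17]
b1 [0.32, 0.88, -1.26, 1.77, 1.2, 1.93, -1.17]
b2 [-0.01, 0.95, -0.68, 1.81, 1.17, 1.47, -1.3]
lift [0.63, 0.71, -0.84, 1.95, 0.72, 0.82, -0.58]
put [0.05, 0.9, -0.86, 1.73, 0.85, 0.92, -1.0]
opt 1 -1
pre [0.44, 0.75, -0.49, 1.76, -0.55, 0.96, -2.55]
g1 [0.35, 0.94, -0.58, 1.8, -0.53, 0.68, -2.56]
up [-0.58, 0.57, 0.68, 1.8, -1.14, 1.4, -2.39]
mid [0.27, 0.79, -1.3, 1.6, 0.78, 1.36, 2.18]
up2 [-0.36, 0.88, -0.87, 1.36, 1.02, 1.92, 2.03]
st [-0.26, 1.21, -1.09, 1.4, 1.3, 1.96, 1.83]
g2 [0.2, 0.76, -0.46, 1.83, -0.72, 0.77, -2.55]
b0 [0.65, 0.52, -0.33, 1.75, -0.59, 1.28, -2.49]
b1 [0.33, 0.91, -1.3, 1.77, 1.23, 1.98, 1.96]
b2 [0.24, 1.2, -1.09, 1.81, 1.43, 1.81, 1.76]
lift [-0.6, 0.67, 0.75, 1.99, -0.6
[... 530 characters left out ...]
73, 0.09, 0.95, 0.35]
lift [0.63, 0.71, -0.84, 1.95, 0.72, 0.82, -0.58]
put [0.05, 0.9, -0.86, 1.73, 0.85, 0.92, -1.0]
opt -1 -1
pre [-0.59, 1.18, -0.87, 1.08, 1.12, 1.96, 1.93]
g1 [-0.33, 1.35, -1.09, 1.31, 1.38, 1.95, 1.8]
up [-0.43, 0.92, -0.87, 1.28, 1.03, 1.96, 2.02]
mid [0.27, 0.79, -1.3, 1.6, 0.78, 1.36, 2.18]
up2 [-0.65, 0.56, 0.68, 1.81, -1.17, 1.36, -2.43]
st [0.2, 0.76, -0.46, 1.83, -0.72, 0.77, -2.55]
g2 [-0.26, 1.21, -1.09, 1.4, 1.3, 1.96, 1.83]
b0 [0.42, 0.89, -1.3, 1.81, 1.25, 1.94, 2.01]
b1 [0.67, 0.54, -0.3, 1.7, -0.57, 1.33, -2.46]
b2 [0.7, 0.87, -0.33, 1.74, -0.51, 1.02, -2.3]
lift [-0.6, 0.67, 0.75, 1.99, -0.67, 0.75, -2.55]
put [0.26, 1.23, -1.31, 1.73, 1.26, 1.28, 1.94]
```

Run:
```python
from h import *
ctrl.goto(*tool([.5,0,.28],DY,Q)); print(ctrl.current_time())
ctrl.goto(*tool(at(BOX,BY,-.12,.105),BY,Q))
g=tool(at(BOX,BY,-.04,.025),BY,Q)
ctrl.move_l(*g,max_speed=.08); print(ctrl.current_time(),ctrl.current_ee_pos()-g[0],ctrl.current_wrist_force().round(1))
f=viewer.grab_frame("scene"); crop(f,"g1.png",180,140,180,150,4)
```

```text
2.6583
5.2417 [ 0.00037901 -0.00045137  0.00028861] [ 0.4 -0.9  0.2]
```

View pics/g1.png

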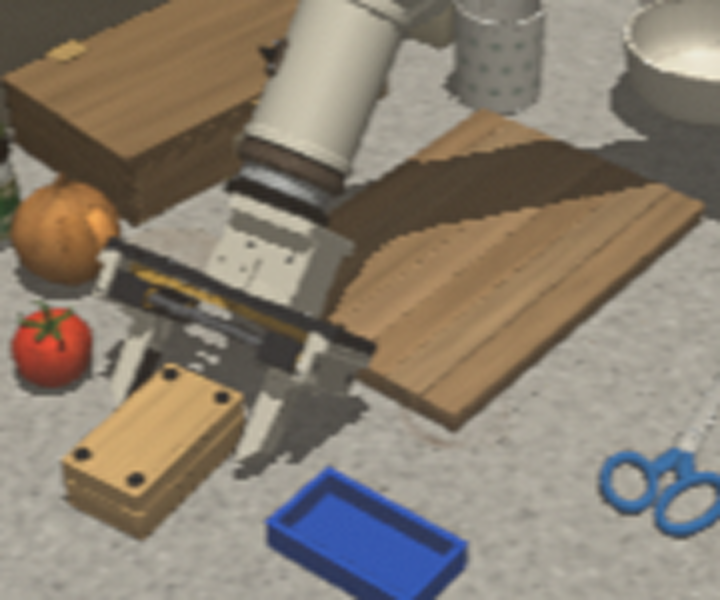

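The fingers straddle the board-side end of the box, around (200,400), and nothing else is being touched. Gripping, lifting, and doing the first quarter turn.

Run:
```python
from h import *
ctrl.set_gripper(.05,60); ctrl.sleep(.2)
print(ctrl.current_width(),ctrl.current_finger_force(),ctrl.current_wrist_force().round(1))
ctrl.move_l(*tool(at(BOX,BY,-.04,.16),BY,Q),max_speed=.1); ctrl.sleep(.2)
print(ctrl.current_time(),ctrl.current_wrist_force().round(1),ctrl.current_moment().round(2))
ctrl.move_l(*tool(at(BOX,BY,-.03,.19),BY,0),max_speed=.1)
ctrl.move_l(*tool(at(BOX,BY,-.02,.17),BY,-Q),max_speed=.1); ctrl.sleep(.2)
print(ctrl.current_time(),ctrl.current_width(),ctrl.current_wrist_force().round(1))
f=viewer.grab_frame("scene"); crop(f,"q1.png",180,140,180,150,4)
```

```text
0.06377502652286132 59.94070529937744 [ 2.2 -0.2 -0.5]
7.7583 [-0.7 -0.8 -6.3] [-1.87 -0.46  0.07]
11.0917 0.06355663922560116 [ 0.3  0.1 -5.5]
```

View pics/q1.png

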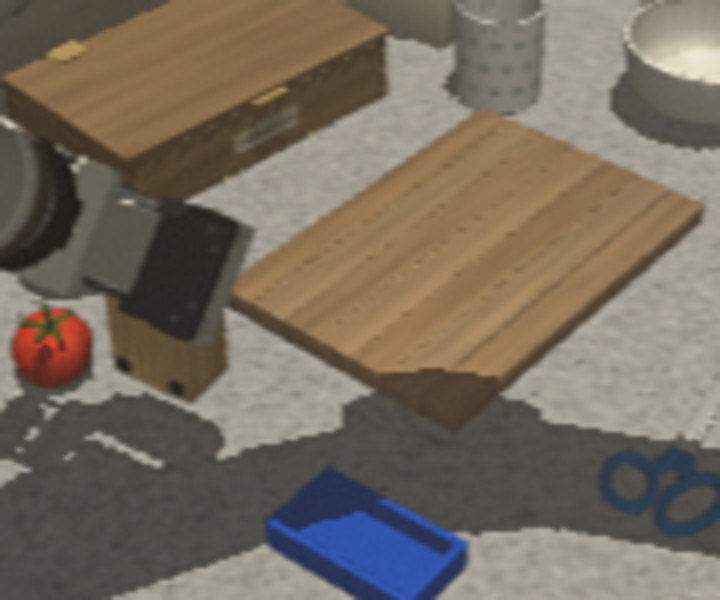

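The box hangs upright on its end below the gripper, around (165,350), with both halves together. Lowering it until it touches.

```bash
cat >> h.py <<'E'
def lower(C,yaw,dl,tilt,z,zmin,df=3):
    f0=ctrl.current_wrist_force()[2]
    while z>zmin:
        z-=.001; ctrl.move_l(*tool(at(C,yaw,dl,z),yaw,tilt),max_speed=.02); f=ctrl.current_wrist_force()[2]
        if f-f0>df: break
    print("low z",z,f0,f,ctrl.current_moment().round(2),ctrl.current_time()); return z
E
python3 - <<'E'
from h import *
ctrl.move_l(*tool(at(BOX,BY,-.02,.104),BY,-Q),max_speed=.08); ctrl.sleep(.2); print(ctrl.current_moment().round(2))
z=lower(BOX,BY,-.02,-Q,.104,.090)
ctrl.sleep(.3); print(ctrl.current_wrist_force().round(1),ctrl.current_moment().round(2))
f=viewer.grab_frame("scene"); crop(f,"st.png",190,180,120,100,6)
E
```

```text
[1.67 0.17 0.01]
low z 0.09599999999999999 -5.7612711386318844 0.7635400983603337 [ 0.73  0.53 -0.22] 14.3167
[-2.5  1.1  4.5] [ 0.11  0.77 -0.28]
```

View pics/st.png

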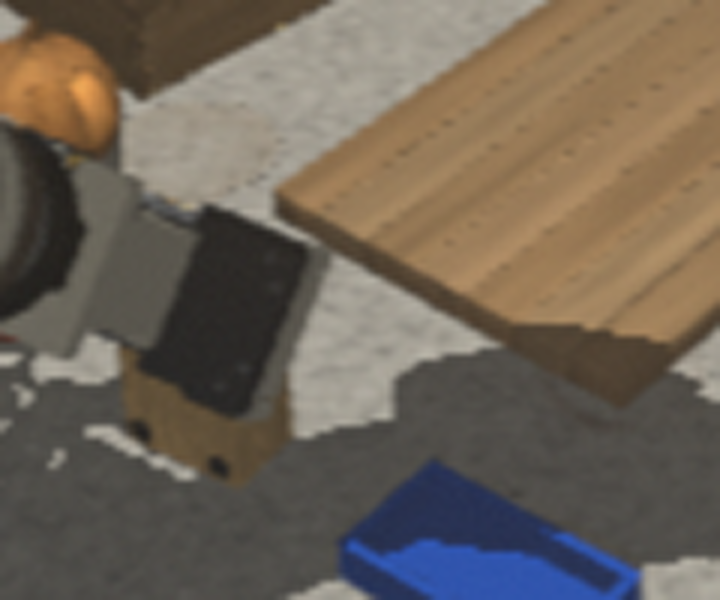

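The box is standing on its end, with its base at (210,470), and it carries the load. Releasing, then gripping again from the other side.

Run:
```python
from h import *
ctrl.set_gripper(.063,10); ctrl.set_gripper(.068); ctrl.sleep(.2); ctrl.set_gripper(.090); ctrl.sleep(.2)
print(ctrl.current_time(),ctrl.current_wrist_force().round(1))
ctrl.move_l(*tool(at(BOX,BY,-.02+.09,.096+.09),BY,-Q),max_speed=.12)
f=viewer.grab_frame("scene"); crop(f,"rel.png",190,150,120,100,6)
ctrl.goto(*tool(at(BOX,BY,-.02,.25),BY,0))
ctrl.goto(*tool(at(BOX,BY,-.02-.09,.097+.09),BY,Q))
print(ctrl.current_time(),ctrl.current_wrist_force().round(1))
```

```text
16.2083 [-0.2 -0.6 -0.2]
19.0917 [0.1 0.7 0.5]
```

View pics/rel.png

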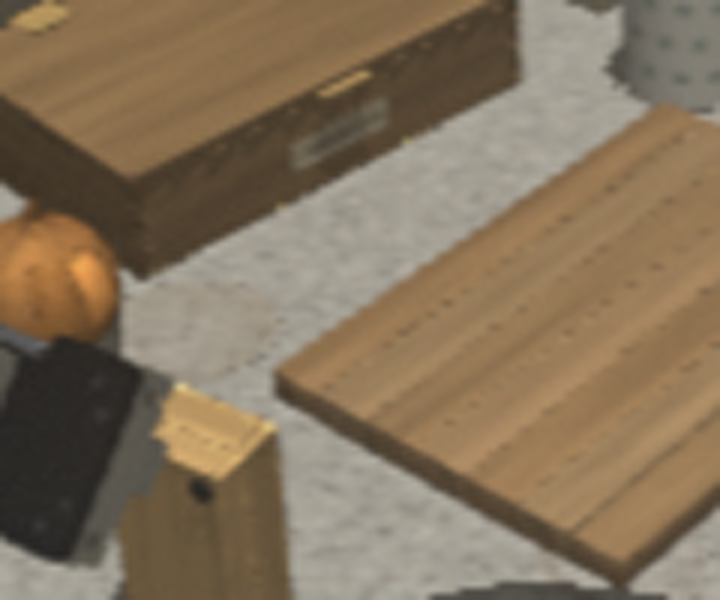

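The box stands by itself with the joint closed; the seam is at (210,435) on the top end. Checking its corner against the expected position, then regripping and doing the second quarter turn over the board.

Run:
```python
from h import *
f=viewer.grab_frame("scene")
d=ray(f,190+275/6,150+430/6,.114)[:2]-BOX
c,s=np.cos(BY),np.sin(BY); loc=np.array([c*d[0]+s*d[1],-s*d[0]+c*d[1]]); print("corner local",loc.round(4),"expect [-.032,-.044]")
assert np.all(abs(loc-[-.032,-.044])<.006)
ctrl.move_l(*tool(at(BOX,BY,-.02,.097),BY,Q),max_speed=.08)
print(ctrl.current_wrist_force().round(1))
ctrl.set_gripper(.05,60); ctrl.sleep(.2); print(ctrl.current_width(),ctrl.current_time())
ctrl.move_l(*tool(at(BOX,BY,-.02,.22),BY,Q),max_speed=.12)
ctrl.move_l(*tool(at(BRD,DY,.03,.24),DY,Q),max_speed=.18); print(ctrl.current_time(),ctrl.current_wrist_force().round(1))
ctrl.move_l(*tool(at(BRD,DY,.035,.20),DY,0),max_speed=.1)
ctrl.move_l(*tool(at(BRD,DY,.04,.12),DY,-Q),max_speed=.1); ctrl.sleep(.2)
print(ctrl.current_time(),ctrl.current_width(),ctrl.current_wrist_force().round(1),ctrl.current_moment().round(2))
f=viewer.grab_frame("scene"); crop(f,"q2.png",190,140,180,140,4)
```

```text
corner local [-0.0336 -0.038 ] expect [-.032,-.044]
[-0.9  0.1  0.3]
0.06377788696073496 21.625
24.4333 [ 1.  -0.7 -5.2]
27.8333 0.0640607365747318 [ 0.7 -0.1 -4.3] [ 1.84 -0.05  0.01]
```

View pics/q2.png

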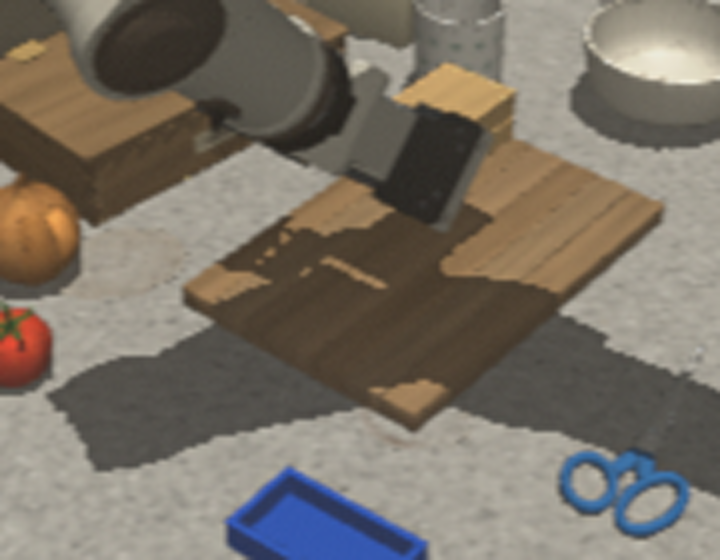

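The box is now upside down over the board, around (455,95), and still closed. Lowering it onto the feet.

Run:
```python
from h import *
ctrl.move_l(*tool(at(BRD,DY,.04,.048),DY,-Q),max_speed=.06); ctrl.sleep(.2)
z=lower(BRD,DY,.04,-Q,.048,.032,1.5)
ctrl.sleep(.3); f1=ctrl.current_wrist_force(); print(f1.round(1),ctrl.current_moment().round(2))
if f1[2]<-1.5: z=lower(BRD,DY,.04,-Q,z,.032,1.5)
ctrl.sleep(.2);ctrl.set_gripper(.063,10); ctrl.set_gripper(.068); ctrl.sleep(.2); ctrl.set_gripper(.090); ctrl.sleep(.2)
print(ctrl.current_time(),ctrl.current_wrist_force().round(1))
ctrl.move_l(*tool(at(BRD,DY,.04+.1,z+.1),DY,-Q),max_speed=.12)
ctrl.goto(*tool(at(BRD,DY,.15,.25),DY,0))
print(ctrl.current_time())
f=viewer.grab_frame("scene"); crop(f,"set.png",235,150,100,75,8)
f=viewer.grab_frame("top"); crop(f,"set_t.png",265,170,80,60,10)
```

```text
low z 0.039999999999999994 -6.19353470896126 -4.331065461321538 [ 1.76 -0.08 -0.1 ] 31.4333
[ 0.7  0.3 -4.4] [ 1.75 -0.07  0.02]
low z 0.03899999999999999 -4.357790211548953 -2.7737516750316185 [ 1.33 -0.   -0.02] 31.9833
33.725 [-0.6 -0.1  5.7]
35.7667
```

View pics/set.png

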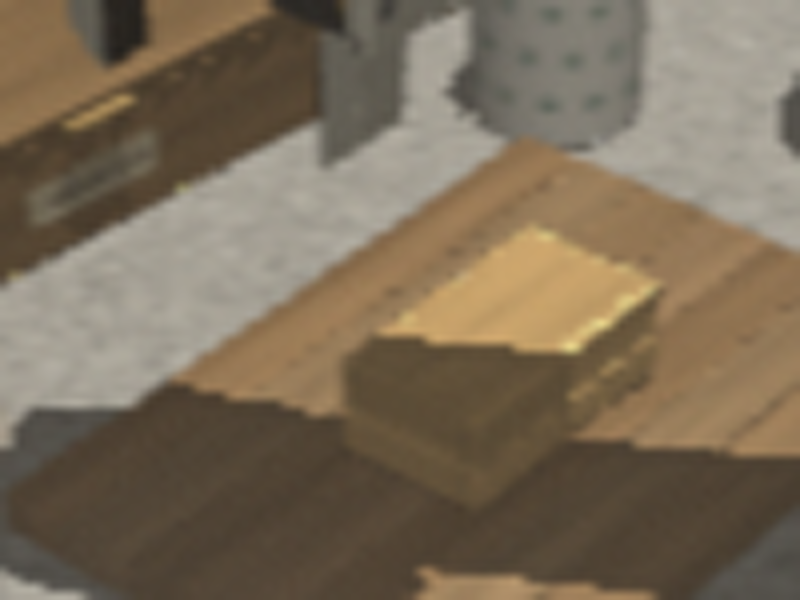

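The closed box is sitting flat on the board with its bottom up. The top-face corners are at about (345,352), (533,227), (662,285), and (475,418). I'll measure the centre and lift the box straight off with a vertical grip on the box half only.

Run:
```python
from h import *
f=viewer.grab_frame("scene")
P=np.array([ray(f,235+a/8,150+b/8,.063)[:2] for a,b in((345,352),(533,227),(662,285),(475,418))]); L=np.roll(P,-1,0)-P
C=P.mean(0); print(C.round(4),BRD,np.linalg.norm(L,axis=1).round(3),np.degrees(np.arctan2(L[:,1],L[:,0])).round(1))
C=np.array([BRD[0],C[1]]) if abs(C[0]-BRD[0])<.006 else C
assert abs(C[1]-BRD[1])<.012
ctrl.goto(*tool(at(C,DY,0,.16),DY,0))
ctrl.move_l(*tool(at(C,DY,0,.0605),DY,0),max_speed=.08); ctrl.sleep(.1)
print(ctrl.current_wrist_force().round(1),ctrl.current_time())
ctrl.set_gripper(.05,25); ctrl.sleep(.2); print(ctrl.current_width(),ctrl.current_wrist_force().round(1))
for z in (.064,.07,.08,.10): 
    ctrl.move_l(*tool(at(C,DY,0,z),DY,0),max_speed=.03); print(ctrl.current_wrist_force().round(1))
np.save("C.npy",C)
ctrl.move_l(*tool(at(C,DY,0,.17),DY,0),max_speed=.1); ctrl.sleep(.2)
print(ctrl.current_width(),ctrl.current_wrist_force().round(1),ctrl.current_time())
f=viewer.grab_frame("scene"); crop(f,"lift.png",215,110,140,105,5)
```

```text
[ 0.5358 -0.0117] [ 0.538  -0.0145] [0.11  0.062 0.111 0.062] [ -90.  -178.    90.3    1. ]
[ 0.4 -0.6 -0.8] 38.1333
0.06392716973287185 [-0.8  0.2  1.7]
[ 0.6 -0.1 -2.3]
[-0.4  0.3 -1.6]
[-0.6 -0.1 -1.5]
[-0.3  0.8 -1.9]
0.06405032923347515 [-0.6  0.  -1.4] 41.8417
```

View pics/lift.png

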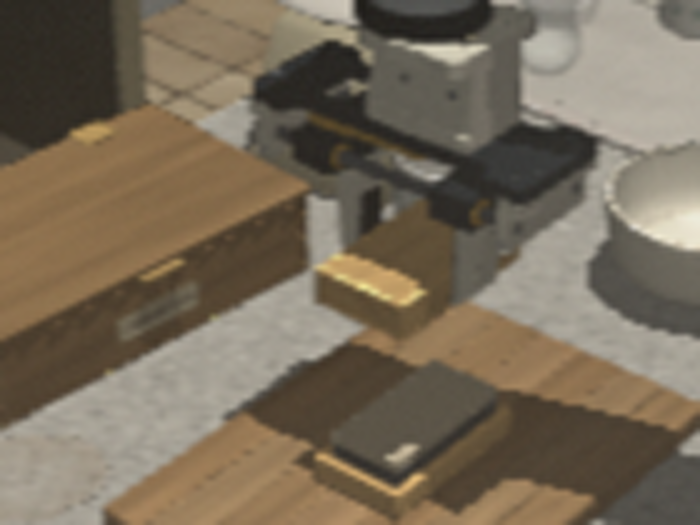

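The stone is seated in the holder on the board at (415,420), upper face out, and the box hangs mouth down in the gripper. Now I'll stand the box on the worktop left of the board, guided by force.

Run:
```python
from h import *
f=viewer.grab_frame("top")
print("tray",[ray(f,a*.7,b*.7,.024)[:2].round(3).tolist() for a,b in((332,370),(353,362),(374,404),(352,414))])
D=np.array([.545,.275])
ctrl.move_l(*tool(at(D,DY,0,.17),DY,0),max_speed=.2)
ctrl.move_l(*tool(at(D,DY,0,.03),DY,0),max_speed=.1); ctrl.sleep(.2)
z=lower(D,DY,0,0,.03,.018,1.2)
ctrl.sleep(.2); ctrl.set_gripper(.063,5); ctrl.set_gripper(.068); ctrl.sleep(.1); ctrl.set_gripper(.085); ctrl.sleep(.2)
print(ctrl.current_wrist_force().round(1))
ctrl.move_l(*tool(at(D,DY,0,.2),DY,0),max_speed=.12); ctrl.sleep(.3)
print(ctrl.current_time(),ctrl.current_wrist_force().round(1),ctrl.current_width())
# numeric check: pale-wood blob centre on the worktop, stone face brightness
f=viewer.grab_frame("scene"); K,P=f["camera_matrix"],f["pose"]
def px(p): c=P[:3,:3].T@(np.asarray(p)-P[:3,3]); u=K@c/c[2]; return u[:2].round().astype(int)
C=np.load("C.npy")
hsv=cv2.cvtColor(f["image"],cv2.COLOR_RGB2HSV)
for n,p in(("box floor",[*D,.024]),("box e1",[*(at(D,DY,.05,.024))]),("box e2",[*(at(D,DY,-.05,.024))]),("box beyond",[*(at(D,DY,.085,0))]),("stone",[*C,.0545]),("stone e1",at(C,DY,.045,.0545)),("stone e2",at(C,DY,-.045,.0545))):
    u,v=px(p); print(n,u,v,f["image"][v,u],hsv[v,u])
```

```text
tray [[0.447, 0.291], [0.446, 0.236], [0.33, 0.227], [0.328, 0.284]]
low z 0.026999999999999996 -1.9058090777389254 -0.27717217533674554 [-0.   -0.08 -0.01] 46.025
[-0.2  0.  -0. ]
49.5 [-0.2  0.1  0.1] 0.0848703844101241
box floor 227 247 [95 80 59] [17 97 95]
box e1 213 257 [199 164 109] [ 18 115 199]
box e2 240 237 [206 174 113] [ 20 115 206]
box beyond 204 271 [165 162 151] [ 24  22 165]
stone 298 192 [186 172 144] [ 20  58 186]
stone e1 288 199 [174 160 135] [ 19  57 174]
stone e2 307 185 [187 175 148] [ 21  53 187]
```

Run:
```python
from h import *
ctrl.goto(*tool([.45,-.15,.33],DY,0)); ctrl.sleep(.3)
f=viewer.grab_frame("top"); hsv=cv2.cvtColor(f["image"],cv2.COLOR_RGB2HSV)
K,P=f["camera_matrix"],f["pose"]
m=((hsv[...,1]>80)&(hsv[...,2]>175)&(hsv[...,0]>13)&(hsv[...,0]<26)).astype(np.uint8)
for i,(x,y,w,h,a) in enumerate(cv2.connectedComponentsWithStats(m)[2]):
    if i and a>100:
        lab=cv2.connectedComponents(m)[1]==i; v,u=np.nonzero(lab)
        W=np.array([ray(f,p,q,.024)[:2] for p,q in zip(u,v)],np.float32)
        print((x,y,w,h,a),cv2.minAreaRect(W))
print(ctrl.current_time(),ctrl.current_wrist_force().round(1))
```

```text
(np.int32(211), np.int32(220), np.int32(35), np.int32(27), np.int32(489)) ((0.5429889559745789, 0.27147170901298523), (0.06241890788078308, 0.1103152334690094), 2.259657382965088)
(np.int32(271), np.int32(221), np.int32(43), np.int32(21), np.int32(122)) ((0.4640318751335144, 0.05591370910406113), (0.01653463952243328, 0.16530203819274902), 0.4415602684020996)
51.5667 [-0.  -1.2  0.7]
```

The box lies flat: 62 x 110 mm measured at z = 24 mm, at (0.543, 0.272), clear of the board. The stone's upper face is pale from end to end. Handing in.

```bash
python3 -c "
from plant import ctrl
print(ctrl.job_done())"
```

```text
the job is handed in; nothing more can be done
None
```

I handed the job in at about 52 s: the stone sits fine face up in its holder mid-board and the empty box stands mouth down on the worktop to the left, though I viewed 11 pictures, one over the limit of 10.

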